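Put the scriber holder on the chest flap

TASK

Put the brass-headed scriber holder away on the tin chest's dropped flap. It is lopsided: take it by its stem near the point where it balances, just behind the brass head, lift it well clear of the plate so that it hangs level, carry it level, and set it down (do not drop it) lying along the middle of the felt strip, either end first. Leave the steel block and the surface gauge where they are.

Things in the scene. Friction and masses are not known exactly. Their poses are not given: they have to be found in the camera images.
- holder_mid (a point): Loose scriber holder, 0.7 kg, 243 mm long, lying at any yaw on the plate (plate top z = 40 mm). Point: mid-length, on its axis, 23 mm above its underside; x along it to the heavy end, z up. Brass nose x = 86 to 122 mm, square brass head 46 x 46 mm x = 66 to 86, round steel stem 12 mm thick x = -111 to 66, steel foot 10 x 14 x 46 mm tall at the light end. It balances at x = 45 mm, on the stem.
- strip (a point): Centre of the top of the grey felt strip (270 x 70 mm) on the chest's flap, which lies flat and fixed on the plate; felt top 8 mm above the plate. x along the strip, y towards the chest, z up. The fixed tin chest (300 long, 130 deep, 155 mm high, handle on top to 187 mm) begins 85 mm from this point in +y, open towards the strip, with three pin gauges in a wooden stand inside.
- block: Bystander: loose flat polished steel block 76 x 51 x 25 mm with six small holes, on the plate; origin at the centre of its underside. Leave it alone.
- surface_gauge: Bystander: loose black surface gauge, base 60 x 50 x 26 mm with an upright steel spindle to 110 mm and a slanting scriber, on the plate; origin at the centre of its underside. Leave it alone.
There are look-alikes about, which are no part of the job. Of the things that look like the part that bears holder_mid, the larger one is meant.

How it is judged:
On the way, in this order (a step that is already met when the one before it is completed fails the run):
1. the holder is lifted at least 40 mm clear of the plate, level within 10 degrees, held within 20 mm (along the holder) of its balance point (height (world z) of holder_mid above 0.103 m and angle between holder_mid's own z axis and vertical below 0.175 rad and x of the grasp point in the frame of holder_mid between 0.025 and 0.065 m), for 0.3 s.
2. the holder is brought down over the felt strip still in the grip, its underside within 15 mm of the felt and its middle within 25 mm of the strip's centre (z of holder_mid in the frame of strip below 0.038 m and horizontal distance between holder_mid and strip below 0.025 m and contact force between the fingers and holder above 1 N).
At the end, for the whole second after the job is handed in: The holder lies still and flat (within 6 degrees) on the felt strip, its middle within 20 mm of the strip's centre and its length along the strip within 10 degrees, either end first (horizontal distance between holder_mid and strip below 0.02 m and angle between the x axis of holder_mid and the x axis of strip, either way round below 0.175 rad and z of holder_mid in the frame of strip between 0.018 and 0.027 m and angle between holder_mid's own z axis and vertical below 0.1 rad and linear speed of holder below 0.02 m/s); the robot touches nothing.
It fails at once if the holder tips more than 20 degrees out of level (angle between holder_mid's own z axis and vertical above 0.35 rad).
It fails at once if the steel block is moved more than 15 mm (distance of block from where it was at the start of the episode above 0.015 m).
It fails at once if the surface gauge is moved more than 15 mm (distance of surface_gauge from where it was at the start of the episode above 0.015 m).
It also fails if it takes over 45 s, if anything falls off the work surface, if the arm or the gripper's body presses on something with over 40 N, if the wrist force passes 120 N, or if a joint passes its speed limit or range.

ROBOT

A 6-joint arm with a two-finger parallel gripper is mounted at the origin on the work surface. World frame = base frame: x ahead of the robot, y to its left, z up, the work surface at z = 0. Lengths are in m, angles in rad, forces in N, time in s.
With the tool pointing down it reaches from about 0.35 to 1 m from the base axis. Payload 7.1 kg.
Tool frame: the origin (TCP) lies on the centre line of the jaws, within the pads' length; the fingertips stand 17 mm ahead of it and the grasp point (between the pads) lies 2 mm behind it (r.finger_overhang is the z of the fingertips in the tool frame, in m); z points along the fingers, y is the direction in which the jaws open and shut (so a half turn about z gives the same grasp; the last joint's range is limited). The gripper opens to 85 mm and grips with 20 to 120 N. Pads are 22 mm wide; open, the fingers measure 114 mm over their backs; the gripper's body (76 mm by 85 mm) begins 54 mm behind the grasp point. The pads swing forward as they close: fully open they stand 13 mm farther back than shut.
Start: joints at [1.189, 0.423, 1.63, -0, 1.089, -0.019], TCP at [0.222, 0.584, 0.248] pointing down, gripper open.
Joint ranges: [-3, 3], [-0.9, 2.11], [0.09, 2.58], [-1.31, 4.45], [0.11, 2.69], [-2.54, 2.54]. Speed limits (rad/s): [2.39, 2.39, 3.01, 3.14, 3.14, 3.14].

INTERFACE

Orientations are given as a rotation vector (axis times angle).
In Python, from plant import r gives the robot as it stands.
- The arm moves only by the tool apply_moves, never from a script. Its argument "motion" is one flat list of numbers, 7 for each row, row after row: the turn, a rotation vector about the tool's x, y, z in degrees, then the shift along the tool's x, y, z in m, then the opening, from 0 (shut) to 1 (fully open). In form: [rx, ry, rz, x, y, z, fingers, rx, ry, rz, x, y, z, fingers, ...]. A call has 1 to 20 rows; each row is the pose to reach, as a shift and turn from the pose commanded when the call began, along the tool's axes at that moment; what a row does not reach only later rows make up. A row lasts 1/10 s, in which the tool goes at most 50 mm and 8.59 degrees, less where a joint would pass 70% of its speed; a pose out of reach is approached as far as the arm can. A call with a gripper value outside its range is refused whole. The fingers move at their own pace and stop on an object; the grip force is fixed at half the most. Time passes only in rows, so rows that repeat a pose let the fingers close. It gives the time, the measured TCP pose, the force and the opening at its end, in the units of the state.
- r.get_state(): the state, without advancing time (a new reading comes with each control period).
- r.capture(name): name is "side" or "top"; returns (picture, depth): 480x640x3 uint8, red, green, blue; 480x640 float32, m along the optical axis (not along the pixel's ray), 0 where there is no reading.
- r.get_calibration(name): a dict with "fx", "fy", "cx", "cy" (pixels), "cam_to_world" (4x4, takes a point from camera to world coordinates). Camera axes: x right, y up, looking along -z (the intrinsics and any distortion apply to the point x, -y, -z); pixel columns grow to the right and rows downward; lengths in m; the calibration is good to about 2 mm. A picture is of the moment at which its call begins. get_calibration takes no time and is no camera call.
- r.sign_off(): hands the job in, once; it reports no verdict.
The state is a dict: "clock": time; "joint_positions": joint angles; "qvel": joint speeds; "joint_torque": joint torques, N m; "tool_pos": TCP position; "ee_rot": TCP orientation; "ft_force": force on the tool from outside, world axes, zero at the start; "ft_torque": the same for the moment, N m; "finger_gap": finger opening in m.
Only numpy, scipy, OpenCV 4.12 (cv2) and the standard library are available. Lean on these libraries where they do the work, as an engineer would, in place of code of your own. Each camera call takes 0.05 s, during which the arm holds its last target.

## Working session

There is one attempt and no reset: what is moved stays moved. The work goes in short steps, Python scripts to look and compute and a tool call to move; the robot and the scene stay as the last step left them, time stands still between calls to the robot, and variables do not carry over. Pictures are saved under pics/ and viewed, and the job is handed in when it is done.

Besides the shell and the picture viewer there is one more tool, called after "Call:" as name(argument=value, ...) on one line, values as JSON. apply_moves: Moves the arm, as the interface text tells. Its arguments: {"type":"object","properties":{"motion":{"type":"array"}},"required":["motion"]}

```bash
mkdir -p pics; ls; python3 - <<'E'
from plant import r
import cv2,numpy as np
for n in("top","side"):
    p,d=r.capture(n); cv2.imwrite(f"pics/{n}0.png",p[:,:,::-1]); np.save(f"{n}0.npy",d)
    c=r.get_calibration(n); print(n,{k:np.round(v,4).tolist() if k=="cam_to_world" else v for k,v in c.items()})
print(r.get_state(),r.finger_overhang)
E
```

```text
pics
top {'fx': 535.8477044934752, 'fy': 535.8477044934752, 'cx': 327.07466715316565, 'cy': 245.23098533661462, 'cam_to_world': [[0.0223, 0.9975, -0.0666, 0.4751], [-0.9993, 0.0204, -0.0299, -0.2197], [-0.0285, 0.0672, 0.9973, 1.2153], [0.0, 0.0, 0.0, 1.0]]}
side {'fx': 476.1553959127059, 'fy': 476.1553959127059, 'cx': 315.2478617502464, 'cy': 235.81441452571144, 'cam_to_world': [[0.8653, 0.272, -0.421, 0.0468], [-0.501, 0.4415, -0.7443, -1.0668], [-0.0166, 0.855, 0.5183, 0.6982], [0.0, 0.0, 0.0, 1.0]]}
{'clock': 0.1, 'joint_positions': array([ 1.18898937e+00,  4.23780925e-01,  1.63057747e+00, -3.89786849e-05,
        1.08866690e+00, -1.89968014e-02]), 'qvel': array([ 0.0015145 , -0.00149713, -0.0024404 ,  0.00117687,  0.0001216 ,
       -0.00073732]), 'joint_torque': array([-7.76517463e-04, -5.58426869e+01, -2.82447642e+01, -4.23628228e-05,
        2.92124583e-03, -3.04013199e-06]), 'tool_pos': array([0.22162223, 0.58388421, 0.24762731]), 'ee_rot': array([-5.66706854e-01, -3.08979993e+00,  2.21597480e-03]), 'ft_force': array([-0.34715752, -0.19374335, -0.08265854]), 'ft_torque': array([-0.00726315,  0.04388706, -0.02344941]), 'finger_gap': 0.08521477246808697} 0.017
```

View pics/top0.png

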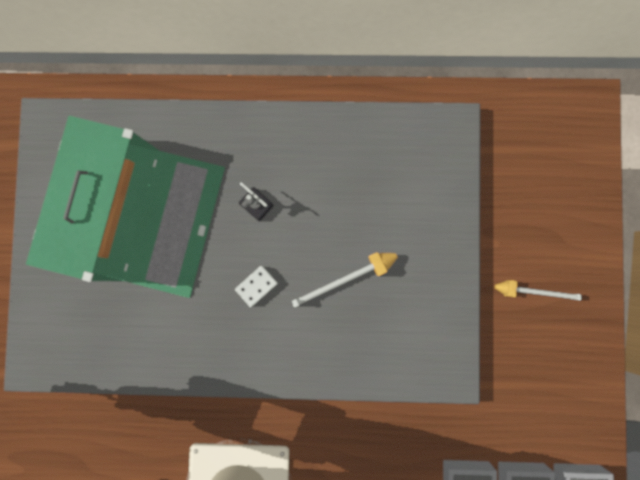

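View pics/side0.png

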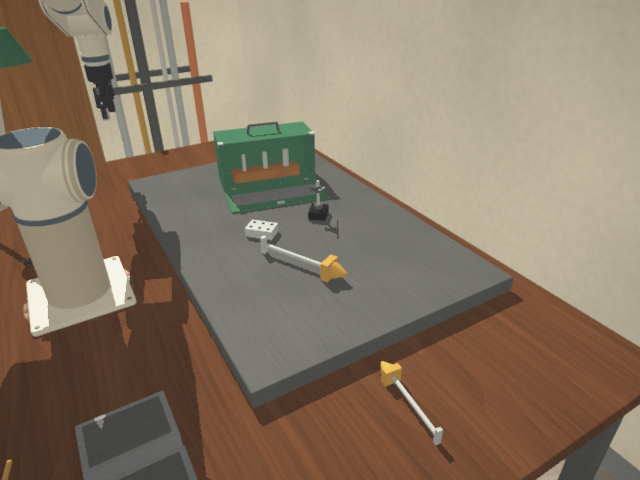

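Candidates for the holder in the top view are A, on the plate from (295,303) to (397,258), and B, off the plate on the wood from (495,287) to (580,297). A is larger and lies on the plate, so it fits the description. I'll confirm that with a crop and measure it.

```bash
cat > h.py <<'E'
import numpy as np,cv2
from plant import r
def cloud(n,d):
    c=r.get_calibration(n); v,u=np.mgrid[0:480,0:640]
    P=np.stack([(u-c['cx'])/c['fx']*d,-(v-c['cy'])/c['fy']*d,-d,np.ones_like(d)],-1)
    W=P@np.array(c['cam_to_world']).T; W=W[...,:3]; W[d<=0]=np.nan; return W
def proj(n,p):
    c=r.get_calibration(n); q=np.linalg.inv(c['cam_to_world'])@np.append(p,1)
    return c['cx']+c['fx']*q[0]/-q[2], c['cy']+c['fy']*-q[1]/-q[2]
E
python3 - <<'E'
from h import *
im=cv2.imread('pics/top0.png'); W=cloud('top',np.load('top0.npy'))
a=cv2.resize(im[230:330,270:430],None,fx=4.5,fy=4.5,interpolation=cv2.INTER_CUBIC)
cv2.imwrite('pics/crop0.png',a)
b=cv2.resize(im[140:310,130:240],None,fx=3.5,fy=3.5,interpolation=cv2.INTER_CUBIC); cv2.imwrite('pics/crop1.png',b)
for n,(u,v) in dict(plate=(400,180),plate2=(300,350),foot=(296,303),stem=(340,283),stem2=(370,269),head=(379,263),nose=(394,259),B1=(498,288),B2=(578,297),felt=(177,225),block=(257,287),gauge=(256,203),chest=(50,200),handle=(83,190)).items(): print(n,np.round(W[v,u],3))
# cluster above plate
m=np.zeros((480,640),bool); m[240:320,285:405]=1
z=W[...,2]; hm=m&(z>0.046); hm=cv2.erode(hm.astype('u1'),np.ones((1,1)))>0
n,l=cv2.connectedComponents(hm.astype('u1'))
for i in range(1,n):
    p=W[l==i]; print(i,len(p),p.min(0).round(3),p.max(0).round(3))
E
```

```text
plate [ 0.701 -0.342  0.041]
plate2 [ 0.324 -0.131  0.04 ]
foot [ 0.428 -0.123  0.088]
stem [ 0.471 -0.215  0.069]
stem2 [ 0.503 -0.278  0.07 ]
head [ 0.515 -0.296  0.088]
nose [ 0.525 -0.329  0.071]
B1 [ 0.468 -0.563  0.02 ]
B2 [ 0.453 -0.732  0.032]
felt [0.591 0.149 0.045]
block [ 0.459 -0.036  0.063]
gauge [ 0.639 -0.03   0.076]
chest [0.62  0.352 0.197]
handle [0.641 0.288 0.196]
1 1 [ 0.559 -0.138  0.047] [ 0.559 -0.138  0.047]
2 926 [ 0.421 -0.335  0.047] [ 0.538 -0.115  0.09 ]
3 1 [ 0.524 -0.246  0.046] [ 0.524 -0.246  0.046]
4 1 [ 0.509 -0.142  0.046] [ 0.509 -0.142  0.046]
5 1 [ 0.504 -0.223  0.046] [ 0.504 -0.223  0.046]
6 1 [ 0.486 -0.177  0.047] [ 0.486 -0.177  0.047]
7 1 [ 0.456 -0.097  0.046] [ 0.456 -0.097  0.046]
8 1 [ 0.461 -0.325  0.047] [ 0.461 -0.325  0.047]
9 1 [ 0.452 -0.139  0.047] [ 0.452 -0.139  0.047]
10 1 [ 0.443 -0.2    0.047] [ 0.443 -0.2    0.047]
11 1 [ 0.418 -0.259  0.046] [ 0.418 -0.259  0.046]
12 1 [ 0.42  -0.335  0.046] [ 0.42  -0.335  0.046]
13 1 [ 0.405 -0.164  0.046] [ 0.405 -0.164  0.046]
```

View pics/crop0.png

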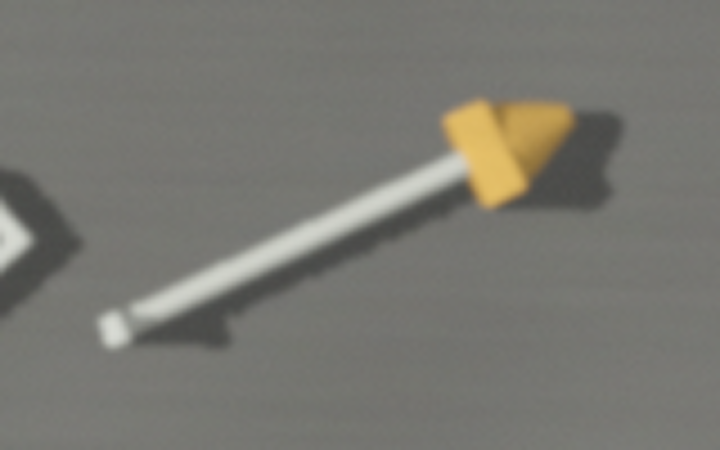

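View pics/crop1.png

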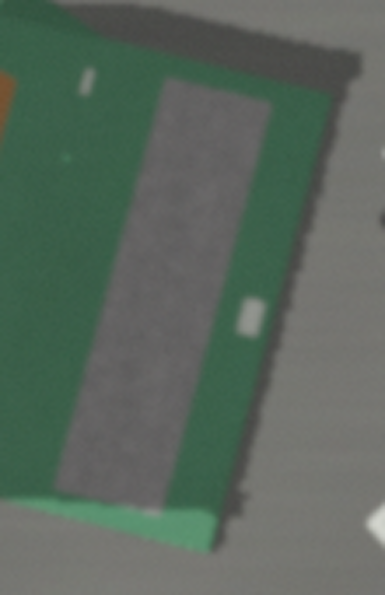

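The crop confirms A: steel foot at the lower left, and square brass head and nose at the right. Next I'll fit the holder axis and the felt rectangle.

```bash
cat >> h.py <<'E'
def ray(n,u,v,z):
    c=r.get_calibration(n); M=np.array(c['cam_to_world']); d=M[:3,:3]@np.array([(u-c['cx'])/c['fx'],-(v-c['cy'])/c['fy'],-1]); o=M[:3,3]
    return o+d*(z-o[2])/d[2]
E
python3 - <<'E'
from h import *
im=cv2.imread('pics/top0.png'); W=cloud('top',np.load('top0.npy'))
m=np.zeros((480,640),bool); m[240:320,285:405]=1
hm=m&(W[...,2]>0.05); n,l,s,_=cv2.connectedComponentsWithStats(hm.astype('u1')); i=1+np.argmax(s[1:,4]); hm=l==i
p=W[hm]
# stem by color from picture; threshold bright
hsv=cv2.cvtColor(im,cv2.COLOR_BGR2HSV)
br=(hsv[...,2]>150)&m; n,l,s,_=cv2.connectedComponentsWithStats(br.astype('u1')); br=l==1+np.argmax(s[1:,4])
steel=br&(hsv[...,1]<70); ys,xs=np.nonzero(steel)
k=(xs>306)&(xs<366)
pts=np.array([ray('top',u,v,0.066) for u,v in zip(xs[k],ys[k])])[:,:2]
vx,vy,x0,y0=cv2.fitLine(pts.astype(np.float32),cv2.DIST_HUBER,0,.01,.01).ravel()
if vy>0: vx,vy=-vx,-vy
d=np.array([vx,vy]);c0=np.array([x0,y0]); print('stem dir',d,np.degrees(np.arctan2(vy,vx)),c0)
print('depth stem along', [ (round(float(z),3)) for z in np.percentile(p[:,2],[5,25,50,75,95])])
t=(p[:,:2]-c0)@d; print('t extents',np.percentile(t,[0,1,99,100]))
hi=p[:,2]>0.079; th=t[hi]; print('foot t',th[th<0].min(),th[th<0].max(),'head t',th[th>0].min(),th[th>0].max())
s_=(p[:,:2]-c0)@np.array([-vy,vx]); 
hd=hi&(t>0);print('head lateral',s_[hd].min(),s_[hd].max(), 'stem lateral',np.median(s_[(t>-.05)&(t<.05)]))
# stem top z
print('stem z max',np.percentile(p[(abs(t)<.05),2],[50,95]))
# felt
b=im.astype(int); roi=np.zeros((480,640),bool); roi[150:300,140:220]=1
green=(b[...,1]-b[...,2]>12)
f=roi&~green&(W[...,2]>.043)&(W[...,2]<.056)
f=cv2.morphologyEx(f.astype('u1'),cv2.MORPH_OPEN,np.ones((5,5)));n,l,s,_=cv2.connectedComponentsWithStats(f);f=l==1+np.argmax(s[1:,4])
ys,xs=np.nonzero(f); print('felt z',np.median(W[f][:,2]))
q=np.array([ray('top',u,v,0.048) for u,v in zip(xs,ys)])[:,:2].astype(np.float32)
print('felt',cv2.minAreaRect(q),q.mean(0))
for u,v in[(175,289),(190,293),(150,287),(185,291)]: print((u,v),W[v,u].round(3))
o=im.copy(); o[f]=(0,0,255); o[steel]=(255,0,0); cv2.imwrite('pics/mask.png',cv2.resize(o[100:330,0:430],None,fx=1.8,fy=1.8))
# chest max footprint, gauge height
for nm,(a,bb,c,dd) in dict(chest=(110,290,20,135),gauge=(175,220,235,280),block=(265,308,232,280)).items():
    w=W[a:bb,c:dd].reshape(-1,3); w=w[w[:,2]>.055]; print(nm,np.nanpercentile(w,1,0).round(3),np.nanpercentile(w,99,0).round(3))
E
```

```text
stem dir [ 0.44959468 -0.8932327 ] -63.282314 [ 0.47204098 -0.2062241 ]
depth stem along [0.063, 0.067, 0.07, 0.082, 0.087]
t extents [-0.0999274  -0.09755801  0.1383546   0.14237082]
foot t -0.0999274007558655 -0.09048887779701706 head t 0.08728945498808004 0.12564712541180767
head lateral -0.025241572304598506 0.020009678277509317 stem lateral -0.002062320995501607
stem z max [0.06688524 0.07121222]
felt z 0.047462446821923576Traceback (most recent call last):
  File "<stdin>", line 28, in <module>
  File "h.py", line 11, in ray
    c=r.get_calibration(n); M=np.array(c['cam_to_world']); d=M[:3,:3]@np.array([(u-c['cx'])/c['fx'],-(v-c['cy'])/c['fy'],-1]); o=M[:3,3]
ValueError: time passes only in moves, steps and waits
```

```bash
python3 - <<'E'
from h import *
import json
json.dump({n:{k:np.array(v).tolist() for k,v in r.get_calibration(n).items()} for n in('top','side')},open('cal.json','w'))
print(r.get_state()['clock'])
E
sed -i 's/c=r.get_calibration(n)/c=CAL[n]/; s/^from plant import r/from plant import r\nimport json\nCAL=json.load(open("cal.json"))/' h.py
python3 - <<'E'
from h import *
im=cv2.imread('pics/top0.png'); W=cloud('top',np.load('top0.npy'))
b=im.astype(int); roi=np.zeros((480,640),bool); roi[150:300,140:220]=1
green=(b[...,1]-b[...,2]>12)
f=roi&~green&(W[...,2]>.043)&(W[...,2]<.056)
f=cv2.morphologyEx(f.astype('u1'),cv2.MORPH_OPEN,np.ones((5,5)));n,l,s,_=cv2.connectedComponentsWithStats(f);f=l==1+np.argmax(s[1:,4])
ys,xs=np.nonzero(f); print('felt z',np.median(W[f][:,2]))
q=np.array([ray('top',u,v,0.048) for u,v in zip(xs,ys)])[:,:2].astype(np.float32)
print('felt',cv2.minAreaRect(q),q.mean(0)); e=np.linalg.svd(q-q.mean(0),full_matrices=False)[2][0]; print(e,np.degrees(np.arctan2(e[1],e[0])))
for u,v in[(175,289),(190,293),(150,287),(185,291)]: print((u,v),W[v,u].round(3))
o=im.copy(); o[f]=(0,0,255)
P=lambda p:tuple(int(round(x)) for x in proj('top',p))
d=np.array([.4496,-.8932]);mid=np.array([.472,-.2062])+.0205*d
for x in(-.121,0,.045,.066,.122): cv2.circle(o,P([*(mid+x*d),.066]),1,(0,0,255),-1)
cv2.imwrite('pics/mask.png',cv2.resize(o[100:330,0:430],None,fx=1.8,fy=1.8))
print('mid',mid)
for nm,(a,bb,c,dd) in dict(chest=(110,290,20,135),gauge=(175,220,235,280),block=(265,308,232,280)).items():
    w=W[a:bb,c:dd].reshape(-1,3); w=w[w[:,2]>.055]; print(nm,np.nanpercentile(w,1,0).round(3),np.nanpercentile(w,99,0).round(3))
E
```

```text
0.1
felt z 0.047462446821923576
felt ((0.5936477184295654, 0.1496540606021881), (0.0698409229516983, 0.2684694230556488), 77.01921081542969) [0.59291303 0.14918026]
[-0.9729201   0.23114169] 166.6357
(175, 289) [0.45  0.147 0.047]
(190, 293) [0.442 0.114 0.044]
(150, 287) [0.453 0.204 0.043]
(185, 291) [0.446 0.124 0.047]
mid [ 0.4812168 -0.2245106]
chest [0.471 0.209 0.061] [0.775 0.38  0.225]
gauge [ 0.608 -0.062  0.058] [0.674 0.004 0.149]
block [ 0.422 -0.073  0.057] [0.499 0.005 0.07 ]
```

View pics/mask.png

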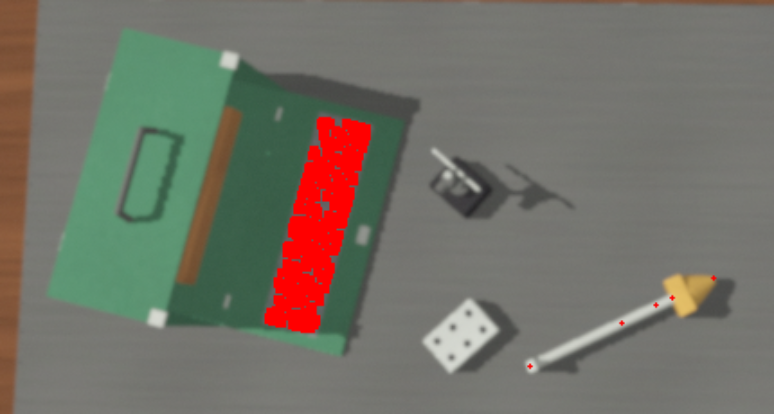

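The mask shows felt centre (0.594, 0.150), long axis about -13.2°. The holder dots sit on its foot, stem and head, with its middle at (0.481, -0.2245) and yaw -63.3°. Target grasp is (0.501, -0.264), tool-y angle 26.7°.

Call:
apply_moves(motion=[0, 0, 42.5, -0.562, -0.693, 0, 1, 0, 0, 42.5, -0.562, -0.693, 0, 1, 0, 0, 42.5, -0.562, -0.693, 0, 1, 0, 0, 42.5, -0.562, -0.693, 0, 1, 0, 0, 42.5, -0.562, -0.693, 0, 1, 0, 0, 42.5, -0.562, -0.693, 0, 1, 0, 0, 42.5, -0.562, -0.693, 0, 1, 0, 0, 42.5, -0.562, -0.693, 0, 1, 0, 0, 42.5, -0.562, -0.693, 0, 1, 0, 0, 42.5, -0.562, -0.693, 0, 1, 0, 0, 42.5, -0.562, -0.693, 0, 1, 0, 0, 42.5, -0.562, -0.693, 0, 1, 0, 0, 42.5, -0.562, -0.693, 0, 1, 0, 0, 42.5, -0.562, -0.693, 0, 1, 0, 0, 42.5, -0.562, -0.693, 0, 1, 0, 0, 42.5, -0.562, -0.693, 0, 1, 0, 0, 42.5, -0.562, -0.693, 0, 1, 0, 0, 42.5, -0.562, -0.693, 0, 1, 0, 0, 42.5, -0.562, -0.693, 0, 1, 0, 0, 42.5, -0.562, -0.693, 0, 1])

```text
clock: 2.1
tool_pos: [0.5008, -0.2636, 0.2475]
ee_rot: [-1.65, -2.672, -0.0]
ft_force: [0.5, 1.2, 0.1]
finger_gap: 0.0855
```

Call:
apply_moves(motion=[0, 0, 0, 0, 0, 0.04, 1, 0, 0, 0, 0, 0, 0.08, 1, 0, 0, 0, 0, 0, 0.11, 1, 0, 0, 0, 0, 0, 0.135, 1, 0, 0, 0, 0, 0, 0.155, 1, 0, 0, 0, 0, 0, 0.17, 1, 0, 0, 0, 0, 0, 0.18, 1, 0, 0, 0, 0, 0, 0.183, 1, 0, 0, 0, 0, 0, 0.183, 1, 0, 0, 0, 0, 0, 0.183, 1])

```text
clock: 3.1
tool_pos: [0.5018, -0.2632, 0.0661]
ee_rot: [1.647, 2.673, 0.0]
ft_force: [-0.4, -0.5, 0.2]
finger_gap: 0.0855
```

```bash
python3 - <<'E'
from h import *
for n,(a,b,c,d) in dict(side=(190,320,230,390),top=(220,320,270,430)).items():
    p,_=r.capture(n); cv2.imwrite(f"pics/{n}1.png",cv2.resize(np.ascontiguousarray(p[a:b,c:d,::-1]),None,fx=4.5,fy=4.5,interpolation=cv2.INTER_CUBIC))
print(r.get_state()['ft_force'])
E
```

```text
[ 0.57846806 -0.17356206  0.20145771]
```

View pics/side1.png

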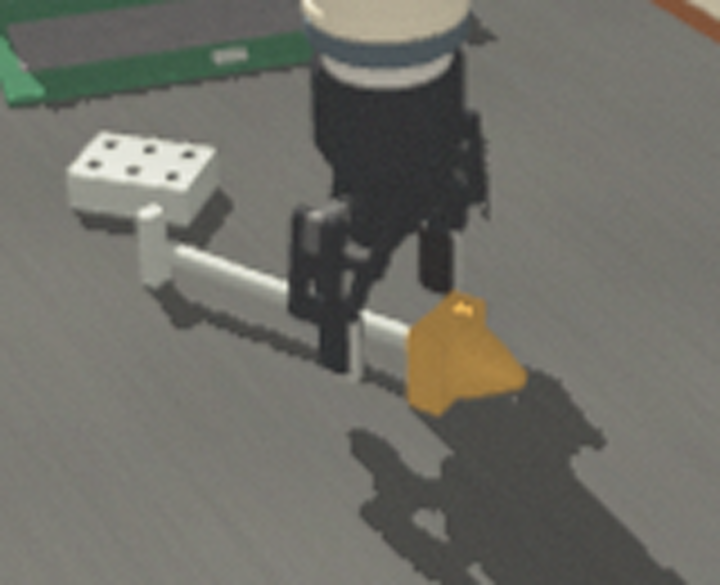

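View pics/top1.png

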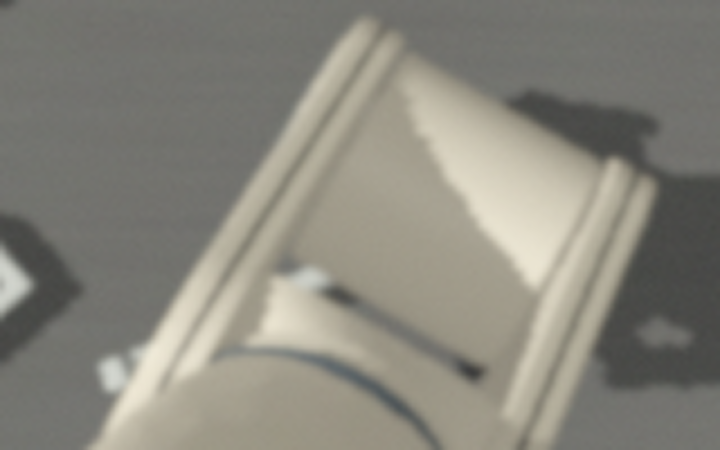

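```bash
python3 - <<'E'
from h import *
for g in (.0425,.05):
  for z in (.04,.049,.062):
    u,v=proj('side',[.5018-g*.893,-.2632-g*.45,z]); print(g,z,((u-230)*4.5,(v-190)*4.5))
print(r.get_state()['tool_pos'])
E
```

```text
0.0425 0.04 (np.float64(342.156383809298), np.float64(406.5543392525451))
0.0425 0.049 (np.float64(341.6879169072723), np.float64(392.3633312702649))
0.0425 0.062 (np.float64(341.00415841613733), np.float64(371.6506146115474))
0.05 0.04 (np.float64(333.925795162499), np.float64(414.00912339097505))
0.05 0.049 (np.float64(333.41983386525976), np.float64(399.7806242227984))
0.05 0.062 (np.float64(332.68131218231105), np.float64(379.01212827488973))
[ 0.50178822 -0.26334402  0.06620229]
```

The side crop shows the fingers straddling the stem right behind the brass head (near tip at crop (345,370), z about 62 mm while open). They will swing forward to about 49 mm when shut. I'll go 3 mm lower and close.

Call:
apply_moves(motion=[0, 0, 0, 0, 0, 0.003, 1, 0, 0, 0, 0, 0, 0.003, 0.6, 0, 0, 0, 0, 0, 0.003, 0.3, 0, 0, 0, 0, 0, 0.003, 0, 0, 0, 0, 0, 0, 0.003, 0, 0, 0, 0, 0, 0, 0.003, 0, 0, 0, 0, 0, 0, 0.003, 0, 0, 0, 0, 0, 0, 0.003, 0, 0, 0, 0, 0, 0, 0.003, 0, 0, 0, 0, 0, 0, 0.003, 0, 0, 0, 0, 0, 0, 0.003, 0, 0, 0, 0, 0, 0, 0.003, 0])

```text
clock: 4.4
tool_pos: [0.501, -0.2631, 0.0625]
ee_rot: [-1.648, -2.674, 0.0]
ft_force: [-3.7, -1.1, 5.4]
finger_gap: 0.0099
```

Call:
apply_moves(motion=[0, 0, 0, 0, 0, -0.003, 0, 0, 0, 0, 0, 0, -0.008, 0, 0, 0, 0, 0, 0, -0.014, 0, 0, 0, 0, 0, 0, -0.02, 0, 0, 0, 0, 0, 0, -0.025, 0, 0, 0, 0, 0, 0, -0.025, 0, 0, 0, 0, 0, 0, -0.025, 0])

```text
clock: 5.1
tool_pos: [0.5013, -0.2631, 0.0875]
ee_rot: [1.648, 2.674, 0.0]
ft_force: [0.1, -0.8, -5.7]
finger_gap: 0.0101
```

```bash
python3 - <<'E'
from h import *
for n,(a,b,c,d) in dict(side=(180,310,230,390)).items():
    p,_=r.capture(n); cv2.imwrite(f"pics/{n}2.png",cv2.resize(np.ascontiguousarray(p[a:b,c:d,::-1]),None,fx=4.5,fy=4.5,interpolation=cv2.INTER_CUBIC))
print(r.get_state())
E
```

```text
{'clock': 5.15, 'joint_positions': array([-5.04268200e-01,  5.69745463e-01,  1.85029296e+00,  7.87871097e-06,
        7.21648125e-01, -9.70492560e-01]), 'qvel': array([ 0.00091916,  0.00450504,  0.00172378, -0.0002795 ,  0.00025191,
       -0.00151777]), 'joint_torque': array([ 9.11781506e-03, -5.85181940e+01, -2.04808581e+01, -7.02486475e-03,
       -3.13885021e-02, -3.94751726e-05]), 'tool_pos': array([ 0.5011557 , -0.26297305,  0.08730575]), 'ee_rot': array([-1.64814715e+00, -2.67443911e+00, -1.08669832e-06]), 'ft_force': array([-0.04830293, -0.29434197, -6.48508959]), 'ft_torque': array([-0.00761794,  0.00701147, -0.06400292]), 'finger_gap': 0.009840907741729781}
```

View pics/side2.png

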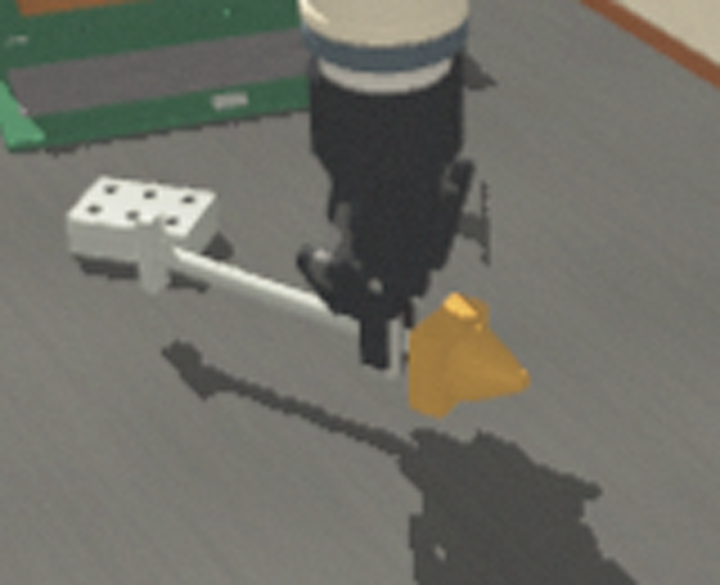

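The side crop shows the holder hanging clear. The wrist reads about 6.5 N and near-zero moment, so it is balanced. I'll lift on and check the tilt.

Call:
apply_moves(motion=[0, 0, 0, 0, 0, -0.01, 0, 0, 0, 0, 0, 0, -0.025, 0, 0, 0, 0, 0, 0, -0.045, 0, 0, 0, 0, 0, 0, -0.065, 0, 0, 0, 0, 0, 0, -0.085, 0, 0, 0, 0, 0, 0, -0.105, 0, 0, 0, 0, 0, 0, -0.12, 0, 0, 0, 0, 0, 0, -0.13, 0, 0, 0, 0, 0, 0, -0.13, 0, 0, 0, 0, 0, 0, -0.13, 0, 0, 0, 0, 0, 0, -0.13, 0, 0, 0, 0, 0, 0, -0.13, 0, 0, 0, 0, 0, 0, -0.13, 0])

```text
clock: 6.45
tool_pos: [0.501, -0.2628, 0.2166]
ee_rot: [-1.647, -2.673, 0.0]
ft_force: [-0.8, 0.3, -5.8]
finger_gap: 0.0099
```

```bash
python3 - <<'E'
from h import *
p,d=r.capture('side'); np.save('side3.npy',d); cv2.imwrite("pics/side3.png",p[:,:,::-1]); s=r.get_state(); print(s['tool_pos'],s['ft_force'],s['ft_torque'])
hsv=cv2.cvtColor(p,cv2.COLOR_RGB2HSV); W=cloud('side',d)
# predicted ends if level with z axis = tcp-ish
dd=np.array([.4496,-.8932,0]);g=np.r_[s['tool_pos'][:2],s['tool_pos'][2]-.0015]
mid=g-.044*dd
for x in(-.116,-.1,-.05,0,.066,.122): 
    u,v=proj('side',mid+x*dd); print(x,round(u),round(v),(mid+x*dd).round(3))
# stem points cloud
cand=(np.abs((W-mid)@np.array([.8932,.4496,0]))<.03)&(((W-mid)@dd)>-.13)&(((W-mid)@dd)<.13)&(W[...,2]>.12)&(W[...,2]<.25)
t=(W-mid)@dd
for lo in np.arange(-.125,.125,.02):
    k=cand&(t>=lo)&(t<lo+.02); print(round(lo,3),k.sum(),np.nanpercentile(W[k][:,2],[5,50,95]).round(3) if k.sum() else '')
E
```

```text
[ 0.50106683 -0.26290957  0.2167428 ] [ 0.31411818 -0.49669342 -5.86209417] [ 0.00776989  0.05395634 -0.02677801]
-0.116 257 189 [ 0.429 -0.12   0.215]
-0.1 263 191 [ 0.436 -0.134  0.215]
-0.05 280 196 [ 0.459 -0.179  0.215]
0 298 201 [ 0.481 -0.224  0.215]
0.066 323 208 [ 0.511 -0.283  0.215]
0.122 345 215 [ 0.536 -0.333  0.215]
-0.125 120 [0.199 0.223 0.241]
-0.105 37 [0.215 0.221 0.224]
-0.085 35 [0.214 0.221 0.224]
-0.065 40 [0.215 0.22  0.224]
-0.045 38 [0.214 0.221 0.223]
-0.025 41 [0.214 0.221 0.224]
-0.005 39 [0.214 0.221 0.224]
0.015 27 [0.214 0.221 0.224]
0.035 155 [0.203 0.225 0.245]
0.055 131 [0.202 0.234 0.248]
0.075 279 [0.198 0.23  0.241]
0.095 168 [0.206 0.225 0.235]
0.115 51 [0.213 0.22  0.226]
```

View pics/side3.png

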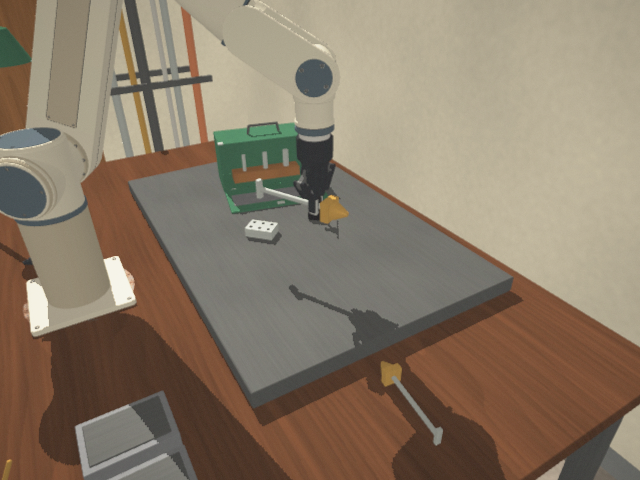

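The holder hangs level (stem z 0.221 all along), and its shadow is clear of the plate. I'll rotate while carrying the first third, then translate the rest.

Call:
apply_moves(motion=[0, 0, -2, 0.003, 0.003, 0, 0, 0, 0, -6, 0.01, 0.01, 0, 0, 0, 0, -11, 0.02, 0.02, 0, 0, 0, 0, -16, 0.03, 0.03, 0, 0, 0, 0, -21, 0.04, 0.04, 0, 0, 0, 0, -26, 0.052, 0.052, 0, 0, 0, 0, -31, 0.066, 0.066, 0, 0, 0, 0, -36, 0.08, 0.081, 0, 0, 0, 0, -41, 0.098, 0.099, 0, 0, 0, 0, -45, 0.116, 0.117, 0, 0, 0, 0, -48, 0.136, 0.137, 0, 0, 0, 0, -49.5, 0.156, 0.158, 0, 0, 0, 0, -50.1, 0.178, 0.18, 0, 0, 0, 0, -50.1, 0.2, 0.202, 0, 0, 0, 0, -50.1, 0.222, 0.224, 0, 0, 0, 0, -50.1, 0.244, 0.246, 0, 0, 0, 0, -50.1, 0.264, 0.267, 0, 0, 0, 0, -50.1, 0.28, 0.284, 0, 0, 0, 0, -50.1, 0.292, 0.296, 0, 0, 0, 0, -50.1, 0.2986, 0.3019, 0, 0])

```text
clock: 8.5
tool_pos: [0.6369, 0.1409, 0.217]
ee_rot: [-0.358, -3.121, -0.0]
ft_force: [0.5, 0.4, -5.6]
finger_gap: 0.0097
```

Call:
apply_moves(motion=[0, 0, 0, 0, 0, 0, 0, 0, 0, 0, 0, 0, 0, 0, 0, 0, 0, 0, 0, 0, 0])

```text
clock: 8.8
tool_pos: [0.6364, 0.1383, 0.2172]
ee_rot: [-0.362, -3.12, 0.001]
ft_force: [-0.2, 0.1, -5.6]
finger_gap: 0.0099
```

```bash
python3 - <<'E'
from h import *
for n in('side','top'):
    p,d=r.capture(n); np.save(n+'4.npy',d); cv2.imwrite(f"pics/{n}4.png",p[:,:,::-1])
s=r.get_state(); print(s['tool_pos'],s['ee_rot'],s['ft_force'],s['ft_torque'])
E
```

```text
[0.63654278 0.1384548  0.21736433] [-3.62263597e-01 -3.12047063e+00  3.31731658e-04] [ 1.07573304 -1.01205484 -6.34352608] [0.00327572 0.01015762 0.06250536]
```

View pics/side4.png

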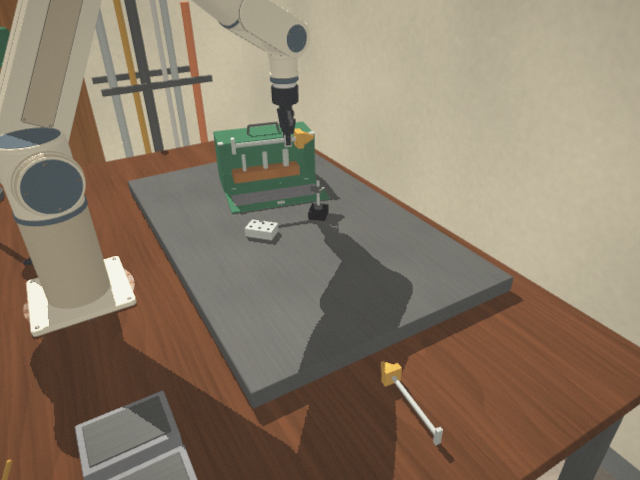

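View pics/top4.png

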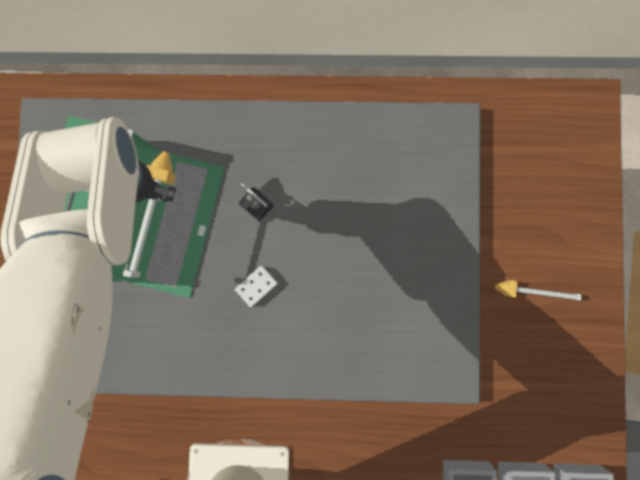

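The side view shows the holder level in front of the chest (foot near (233,145), head near (303,138)). The top view shows it over the flap. I'll measure its middle before lowering.

```bash
python3 - <<'E'
from h import *
W=cloud('top',np.load('top4.npy')); S=cloud('side',np.load('side4.npy'))
c=np.array([.5936,.1496,0]);a=np.radians(-13.23);d=np.array([np.cos(a),np.sin(a),0]);l=np.array([-d[1],d[0],0])
for nm,C in(('top',W),('side',S)):
    t=(C-c)@d; y=(C-c)@l; z=C[...,2]
    k=(z>.185)&(z<.25)&(abs(y)<.04)&(t<-.09)&(t>-.14); print(nm,'foot t',np.percentile(t[k],[2,50,98]).round(3),'y',np.percentile(y[k],[2,50,98]).round(3))
    kt=k&(z>.232); print(' foot top',np.percentile(t[kt],[2,50,98]).round(4),np.percentile(y[kt],[2,50,98]).round(4),np.median(z[kt]))
    k=(z>.205)&(z<.228)&(abs(y)<.02)&(t<0)&(t>-.09); print(' stem y',np.polyfit(t[k],y[k],1).round(3),'z',np.polyfit(t[k],z[k],1).round(3))
    k=(z>.19)&(z<.25)&(abs(y)<.04)&(t<.14)&(t>.06);print(' nose',np.percentile(t[k],[2,50,99.5]).round(3))
E
```

```text
top foot t [-0.12  -0.111 -0.091] y [-0.008 -0.004  0.006]
 foot top [-0.1201 -0.1151 -0.1105] [-0.0084 -0.0019  0.0057] 0.2398751374779986
 stem y [ 0.003 -0.002] z [-0.002  0.222]
 nose [0.066 0.085 0.121]
side foot t [-0.116 -0.109 -0.092] y [-0.011 -0.006  0.007]
 foot top [-0.1152 -0.1103 -0.1065] [-0.0101 -0.0055  0.0076] 0.23856552632039835
 stem y [-0.013 -0.005] z [0.002 0.22 ]
 nose [0.065 0.084 0.126]
```

Within 2 mm of the strip's centre and aligned. Lowering.

Call:
apply_moves(motion=[0, 0, 0, 0, 0.001, 0.008, 0, 0, 0, 0, 0, 0.001, 0.025, 0, 0, 0, 0, 0, 0.001, 0.045, 0, 0, 0, 0, 0, 0.001, 0.065, 0, 0, 0, 0, 0, 0.001, 0.085, 0, 0, 0, 0, 0, 0.001, 0.103, 0, 0, 0, 0, 0, 0.001, 0.118, 0, 0, 0, 0, 0, 0.001, 0.129, 0, 0, 0, 0, 0, 0.001, 0.136, 0, 0, 0, 0, 0, 0.001, 0.14, 0, 0, 0, 0, 0, 0.001, 0.142, 0, 0, 0, 0, 0, 0.001, 0.143, 0, 0, 0, 0, 0, 0.001, 0.143, 0, 0, 0, 0, 0, 0.001, 0.143, 0])

```text
clock: 10.3
tool_pos: [0.6373, 0.1405, 0.0748]
ee_rot: [0.361, 3.12, 0.0]
ft_force: [-0.3, -0.4, -5.3]
finger_gap: 0.0102
```

Call:
apply_moves(motion=[0, 0, 0, 0, 0, 0.001, 0, 0, 0, 0, 0, 0, 0.002, 0, 0, 0, 0, 0, 0, 0.003, 0, 0, 0, 0, 0, 0, 0.003, 0])

```text
clock: 10.7
tool_pos: [0.6368, 0.1403, 0.0711]
ee_rot: [-0.361, -3.121, 0.0]
ft_force: [-0.3, 0.2, -5.4]
finger_gap: 0.0098
```

Call:
apply_moves(motion=[0, 0, 0, 0, 0, 0.001, 0, 0, 0, 0, 0, 0, 0.001, 0])

```text
clock: 10.9
tool_pos: [0.637, 0.1404, 0.0706]
ee_rot: [0.361, 3.121, 0.0]
ft_force: [-0.3, -0.4, -2.7]
finger_gap: 0.0097
```

Contact is starting: the load dropped from 5.4 to 2.7 N.

Call:
apply_moves(motion=[0, 0, 0, 0, 0, 0.0005, 0, 0, 0, 0, 0, 0, 0.001, 0, 0, 0, 0, 0, 0, 0.001, 0])

```text
clock: 11.2
tool_pos: [0.637, 0.1404, 0.0704]
ee_rot: [0.361, 3.121, 0.0]
ft_force: [-4.4, -0.7, 6.9]
finger_gap: 0.0098
```

```bash
python3 - <<'E'
from h import *
p,d=r.capture('side'); np.save('side5.npy',d); cv2.imwrite("pics/side5.png",cv2.resize(np.ascontiguousarray(p[90:230,200:360,::-1]),None,fx=4.5,fy=4.2,interpolation=cv2.INTER_CUBIC)); s=r.get_state(); print(s['tool_pos'],s['ft_force'],s['ft_torque'])
E
```

```text
[0.63700134 0.14042562 0.07048018] [-4.65520153 -1.12839288  6.92688292] [-0.0909459   0.74189797  0.02649191]
```

View pics/side5.png

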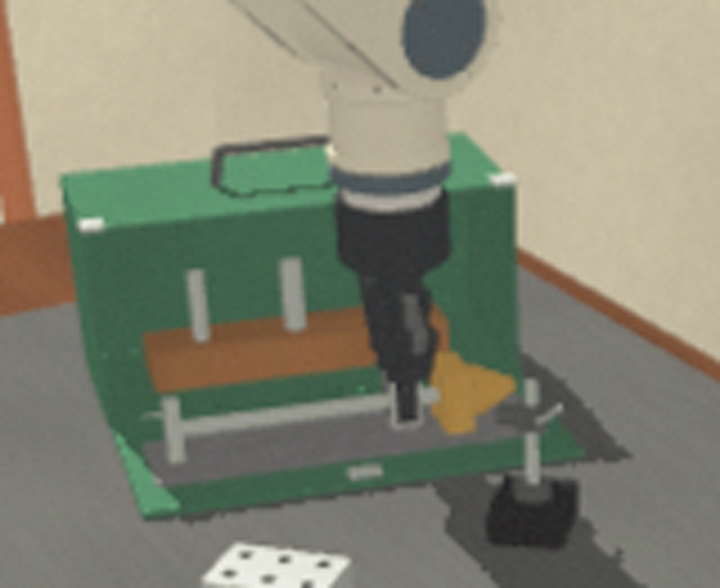

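The side crop shows the holder lying on the felt with the foot at (175,440) and the head at (460,410), pressed lightly. Releasing.

Call:
apply_moves(motion=[0, 0, 0, 0, 0, -0.0005, 0.1, 0, 0, 0, 0, 0, -0.0005, 0.2, 0, 0, 0, 0, 0, -0.0005, 0.4, 0, 0, 0, 0, 0, -0.0005, 0.6, 0, 0, 0, 0, 0, -0.0005, 0.7, 0, 0, 0, 0, 0, -0.0005, 0.7, 0, 0, 0, 0, 0, -0.0005, 0.7, 0, 0, 0, 0, 0, -0.0005, 0.7])

```text
clock: 12.05
tool_pos: [0.6369, 0.1404, 0.0698]
ee_rot: [0.361, 3.121, -0.0]
ft_force: [1.2, -0.2, 0.1]
finger_gap: 0.0598
```

Call:
apply_moves(motion=[0, 0, 0, 0, 0, -0.01, 0.7, 0, 0, 0, 0, 0, -0.03, 0.7, 0, 0, 0, 0, 0, -0.06, 0.7, 0, 0, 0, 0, 0, -0.1, 0.7, 0, 0, 0, 0, 0, -0.14, 0.7, 0, 0, 0, 0, 0, -0.18, 0.7, 0, 0, 0, 0, 0, -0.22, 0.7, 0, 0, 0, 0, 0, -0.24, 0.7, 0, 0, 0, 0, 0, -0.24, 0.7, 0, 0, 0, 0, 0, -0.24, 0.7])

```text
clock: 13.05
tool_pos: [0.6366, 0.1403, 0.3101]
ee_rot: [0.361, 3.12, 0.0]
ft_force: [0.1, -0.3, -1.3]
finger_gap: 0.0596
```

```bash
python3 - <<'E'
from h import *
for n in('side','top'):
    p,d=r.capture(n); np.save(n+'6.npy',d); cv2.imwrite(f"pics/{n}6.png",p[:,:,::-1])
s=r.get_state(); print(s['clock'],s['tool_pos'],s['ft_force'],s['finger_gap'])
c=np.array([.5936,.1496,0]);a=np.radians(-13.23);d=np.array([np.cos(a),np.sin(a),0]);l=np.array([-d[1],d[0],0])
for n in('top','side'):
    C=cloud(n,np.load(n+'6.npy')); t=(C-c)@d; y=(C-c)@l; z=C[...,2]
    k=(z>.082)&(z<.105)&(abs(y)<.03)&(t<-.09)&(t>-.14)
    if k.sum(): print(n,'foot top',k.sum(),np.percentile(t[k],[2,50,98]).round(3),np.percentile(y[k],[2,50,98]).round(3),np.median(z[k]))
    k=(z>.066)&(z<.085)&(abs(y)<.02)&(t<.05)&(t>-.09)
    if k.sum()>5: print(' stem',k.sum(),np.polyfit(t[k],y[k],1).round(3),np.polyfit(t[k],z[k],1).round(3))
    k=(z>.06)&(z<.105)&(abs(y)<.04)&(t>.05)&(t<.14)
    if k.sum(): print(' nose',np.percentile(t[k],[2,99.5]).round(3))
E
```

```text
13.15 [0.6360161  0.1401768  0.30824463] [ 0.20362928  0.56128295 -0.56935421] 0.060019397967552006
top foot top 41 [-0.12  -0.115 -0.11 ] [-0.007 -0.001  0.007] 0.09295167165260843
 stem 373 [0.002 0.   ] [0.    0.075]
 nose [0.054 0.121]
side foot top 21 [-0.115 -0.111 -0.107] [-0.008 -0.001  0.009] 0.0918089694507036
 stem 178 [ 0.004 -0.002] [-0.001  0.074]
 nose [0.055 0.127]
```

View pics/side6.png

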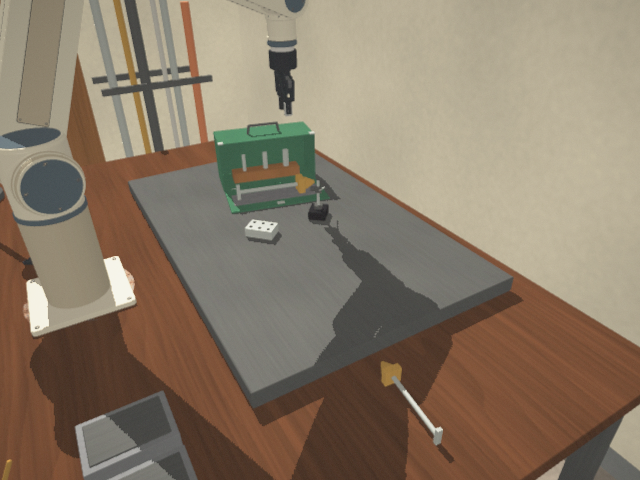

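View pics/top6.png

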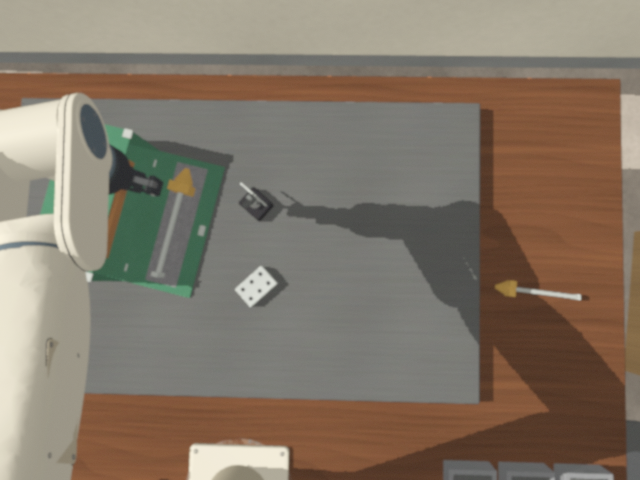

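The holder lies along the felt from (158,275) to (183,180) in the top view, centred within about 2 mm and level. The block (257,287) and gauge (256,203) are where they were, and the arm is clear. Handing in.

```bash
python3 -c "
from plant import r
print(r.sign_off())"
```

```text
the job is handed in; nothing more can be done
None
```

The scriber holder is on the felt strip and the job is handed in; `sign_off` reported no verdict.

I took the larger holder, the one on the plate, by its stem about 44 mm from mid-length towards the head. I lifted it about 154 mm, carried it, and set it down on contact before opening the jaws.

- **Lift:** the stem height was uniform along its length, and the wrist showed almost no moment, so it hung level.
- **Final position:** the top camera puts the middle within about 1 mm of the measured strip centre, aligned within 1° and flat. The side camera puts it 4–5 mm further along the strip. Both are within the 20 mm allowed.
- **Contact force:** about 13 N on the felt when it was set down, judged from the change in wrist force.
- **Bystanders:** by eye, the steel block and surface gauge sit at the same pixels as at the start.
- **Robot:** the gripper was clear of everything at hand-in, with the clock at about 13 s.

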